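# Hold the reagent box lid in its hinge for the pin

## Task

Take the blue lid out of the drying rack by its black tab, carry it over to the white reagent box and lower its hinge knuckle down between the box's two knuckles, with the lid upright and its steel hinge leaf facing away from the box, so that the three pin holes line up and the hinge pin could be pushed straight through. Finish while holding the lid there, still and with its weight in the gripper, because a colleague will put the pin in. Do not knock the hinge hard, and leave the beaker, the dropper bottle and the dish with the pin where they are.

Things in the scene. Friction and masses are not known exactly. Their poses are not given: they have to be found in the camera images.
- box: White open box full of small dropper bottles, fixed to the bench: 130 (x) x 180 (y) x 85 mm high, walls 5 mm; placed and turned differently each time. Origin at the centre of its underside, z up; its rear wall, with the hinge, is at +x. Nothing on the box is higher than 97 mm.
- box_hinge (a point): Middle of the box's pin-hole axis, 89 mm above the bench, 77.5 mm along box x. Axes as the box: y along the holes, x away from the box. The two fixed steel knuckles (16 mm outside, 10 mm bore) lie at y = 17.5 to 43.5 and -17.5 to -43.5 mm; the 35 mm gap between them is open above. In the gap the fixed leaf begins 15 mm below the axis; the box wall, 4 mm below it, is 12.5 mm towards -x.
- rack: Pale grey slotted drying rack, fixed to the bench: 150 (x) x 160 (y) x 76 mm high, two combs at y = +-66 mm with 10 mm wide slots 40 mm deep. Origin at the centre of its underside. The lid stands upright in the middle slot, in the rack's y-z plane.
- lid: Blue lid, upright: panel 8 (x) x 180 (y) x 130 mm, from z = 13 to 143 mm, 0.25 to 0.4 kg. Origin in the middle of its one steel knuckle (along y, 16 mm outside, 10 mm bore, 29 mm long) under the middle of its lower edge; z up the panel, y along the pin hole, x towards the face with the steel hinge leaf (2.5 mm thick, up to z = 47 mm). In the rack the origin is 23 mm above the bench.
- lid_tab (a point): Middle of the black grip tab on the lid's upper edge, 157 mm above the lid's origin; the tab is 12 mm thick (x), 70 mm wide (y), from z = 138 to 171 mm. Grip it across x from above.
- lid_bore_left (a point): End of the lid knuckle's bore at lid y = +14.5 mm. Axes as the lid.
- lid_bore_right (a point): End of the lid knuckle's bore at lid y = -14.5 mm. Axes as the lid.
- dish: Steel dish, 130 (x) x 50 (y) x 16 mm, loose, between box and rack on the far side; origin under its centre. To be left alone.
- pin: Brass hinge pin, 6 mm thick, 101 mm long along x, lying in the dish; origin under its middle. To be left alone.
- beaker: Glass beaker, 52 mm wide, 70 mm high, loose, between box and rack; origin under its centre. To be left alone.
- dropper: Amber dropper bottle with a white tip, 25 mm wide, 70 mm high, loose, between box and rack; origin under its centre. To be left alone.
Things that resemble listed ones, but are neither listed nor needed, are in the scene too. Leave any green look-alike of the lid alone.

How it is judged:
By the outcome, as a careful person would: the job done as asked, in the order asked, and still so for the second after the job is handed in, while the arm keeps its last pose, push and grip.
It also fails if it takes over 48 s, if anything falls off the work surface, if the arm or the gripper's body presses on something with over 40 N, if the wrist force passes 120 N, or if a joint passes its speed limit or range.

## Robot

A 7-joint arm with a two-finger parallel gripper is mounted at the origin on the work surface. World frame = base frame: x ahead of the robot, y to its left, z up, the work surface at z = 0. Lengths are in mm, angles in degrees, forces in N, time in s.
With the tool pointing down it reaches from about 425 to 875 mm from the base axis. Payload 8.4 kg.
Tool frame: the origin (TCP) lies midway between the tips of the shut fingers; the grasp point (between the pads) lies 19 mm behind it; z points along the fingers, y is the direction in which the jaws open and shut (so a half turn about z gives the same grasp; the last joint's range is limited). The gripper opens to 87 mm and grips with 3 to 60 N. Pads are 19 mm wide; open, the fingers measure 117 mm over their backs; the gripper's body (75 mm by 190 mm) begins 51 mm behind the grasp point.
Start: joints at [-82.976, 19.091, 2.286, 83.961, -0.768, 76.965, -3.352], TCP at [142.994, 634.047, 222.546] pointing down, gripper open.
Joint ranges: [-147.57, 147.57], [-21.85, 119.76], [-74.77, 79.35], [14.55, 137.4], [-85.83, 265.84], [4.83, 119.75], [-152.11, 152.11]. Speed limits (degrees/s): [127.2, 127.2, 159.86, 159.86, 180, 180, 180].

## Interface

Orientations are given as a 3x3 rotation matrix whose columns are the frame's x, y, z axes.
In Python, from cell import r gives the robot as it stands. Calls block until the motion is done:
- r.goto(position, orientation): joint-space move of the TCP to a pose.
- r.servo_line(position, frame=None, rate=150): straight line of the TCP; frame=None keeps the orientation; rate is the mean speed in mm/s.
- r.set_joints(angles): joint-space move.
- r.open_gripper() and r.gripper_close(grip_force=None): open the fingers fully, or close them until they stop; grip_force is the grip in N (None keeps the last).
- r.hold(seconds).
- r.inverse_kinematics(position, orientation): joint angles nearest the present ones, or None.
- r.state(): the state.
- r.get_image(name): name is "scene" or "top" or "wrist"; returns a dict with "frame" (420x560x3 uint8, red, green, blue), "camera_matrix" (3x3 intrinsics, pixels), "rvec" (rotation vector, rad) and "tvec" (3), from world to camera coordinates, as OpenCV has them. Camera axes: x right, y down, z forward; pixel columns grow to the right and rows downward; lengths in mm; the calibration is good to about 2 mm. A picture is of the moment at which its call begins. There is no depth.
A pose or a line that the arm cannot do raises r.Unreachable and nothing moves.
- r.hand_in(): hands the job in, once; it reports no verdict.
The state is a dict: "time": time; "joints": joint angles; "dq": joint speeds; "effort": joint torques, N m; "position": TCP position; "tool_rot": TCP orientation; "ft_force": force on the tool from outside, world axes, zero at the start; "moment": the same for the moment, N m; "opening": opening from 0.0 (shut) to 1.0 (fully open).
Only numpy, scipy, OpenCV 4.12 (cv2) and the standard library are available. Lean on these libraries where they do the work, as an engineer would, in place of code of your own. Each camera call takes 0.05 s, during which the arm holds its last target.

## Working session

There is one attempt and no reset: what is moved stays moved. The work goes in short steps, each a Python script; the robot and the scene stay as the last script left them, time stands still between calls to the robot, and variables do not carry over. Pictures are saved under pics/ and viewed, and the job is handed in when it is done.

```bash
mkdir -p pics; ls
cat > h.py <<'E'
import numpy as np, cv2
from cell import r
def snap(n,tag):
    d=r.get_image(n); cv2.imwrite(f'pics/{tag}.png',cv2.cvtColor(d['frame'],cv2.COLOR_RGB2BGR)); np.savez(f'pics/{tag}.npz',**{k:np.array(v) for k,v in d.items()}); return d
def load(tag): return dict(np.load(f'pics/{tag}.npz'))
def ray(d,px):
    R=cv2.Rodrigues(np.array(d['rvec'],float))[0]; K=np.array(d['camera_matrix'],float)
    c=-R.T@np.array(d['tvec'],float).ravel()
    px=np.atleast_2d(np.array(px,float)); v=(R.T@np.linalg.inv(K)@np.c_[px,np.ones(len(px))].T).T
    return c,v/np.linalg.norm(v,axis=1)[:,None]
def plane(d,px,z):
    c,v=ray(d,px); return c+v*((z-c[2])/v[:,2])[:,None]
def proj(d,P):
    return cv2.projectPoints(np.atleast_2d(np.array(P,float)),np.array(d['rvec'],float),np.array(d['tvec'],float),np.array(d['camera_matrix'],float),None)[0][:,0]
E
python3 - <<'E'
from h import *
for n in('scene','top','wrist'):
    d=snap(n,n+'0'); c,_=ray(d,[280,210]); print(n,c.round(),_.round(2),d['camera_matrix'][0])
s=r.state();print(s['time'],s['tool_rot'],s['ft_force'])
E
```

```text
pics
scene [1197. -733.  652.] [[-0.66  0.56 -0.51]] [430.85254051   0.         285.01572446]
top [ 348. -147. 1361.] [[ 0.18 -0.02 -0.98]] [444.51931415   0.         279.2695779 ]
wrist [ 70. 650. 383.] [[ 0.26 -0.07 -0.96]] [315.22667084   0.         282.73041738]
0.15 [[-9.75498794e-01  2.20004693e-01 -1.93211009e-04]
 [ 2.20004765e-01  9.75498061e-01 -1.19851912e-03]
 [-7.52028661e-05 -1.21166130e-03 -9.99999263e-01]] [-0.25223579 -0.29132178  1.23534117]
```

View pics/scene0.png

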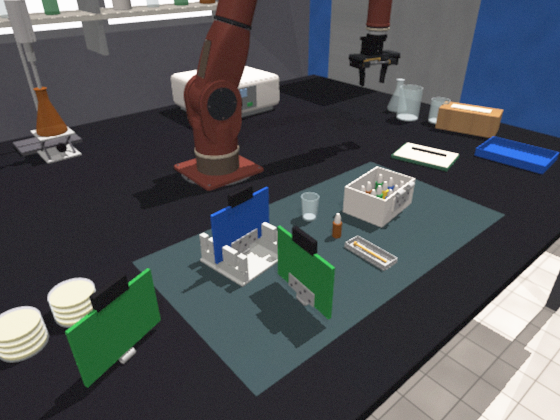

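View pics/top0.png

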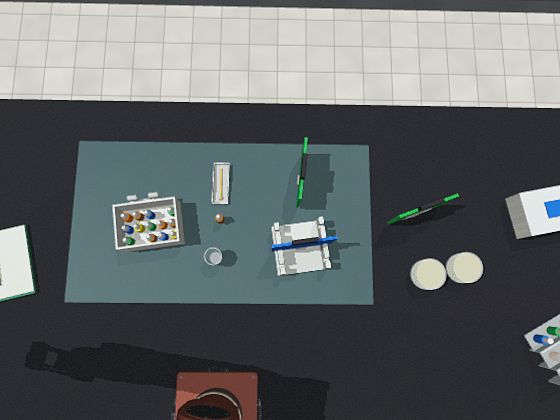

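View pics/wrist0.png

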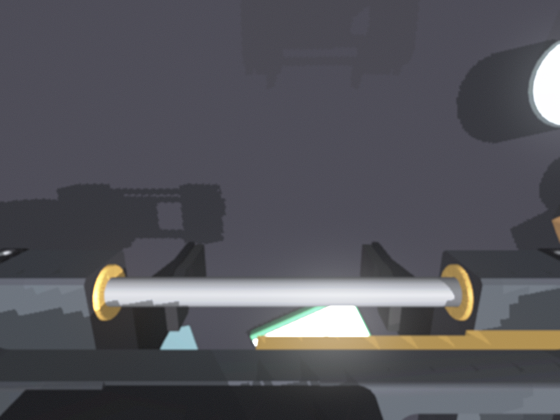

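Run:
```python
import cv2,numpy as np
s=cv2.imread('pics/scene0.png');t=cv2.imread('pics/top0.png')
cv2.imwrite('pics/c1.png',np.hstack([cv2.resize(s[180:290,190:350],(800,550),interpolation=3)]))
cv2.imwrite('pics/c2.png',cv2.resize(t[130:290,100:345],None,fx=3.2,fy=3.2,interpolation=3))
cv2.imwrite('pics/c3.png',cv2.resize(s[160:275,290:430],None,fx=5,fy=5,interpolation=3))
```

```text
(no output)
```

View pics/c1.png

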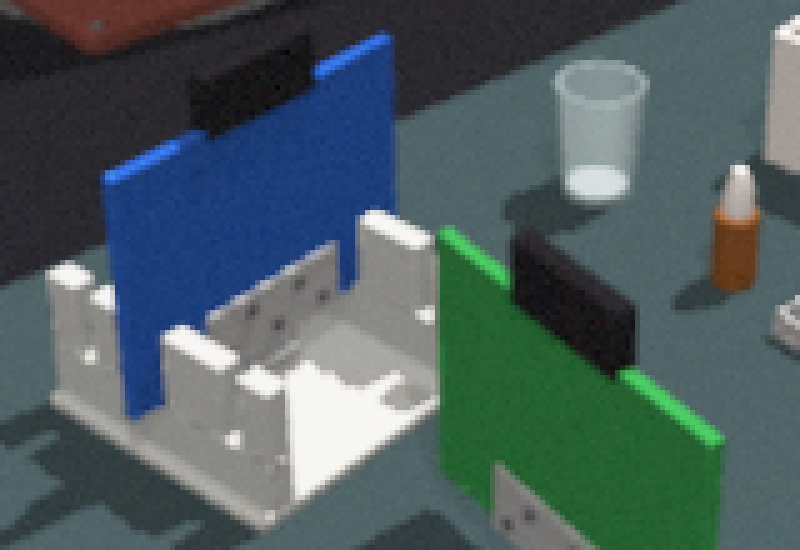

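View pics/c2.png

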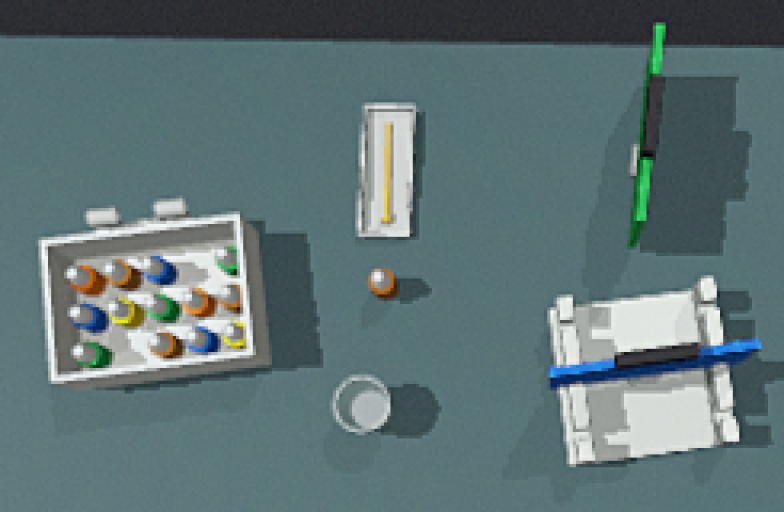

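View pics/c3.png

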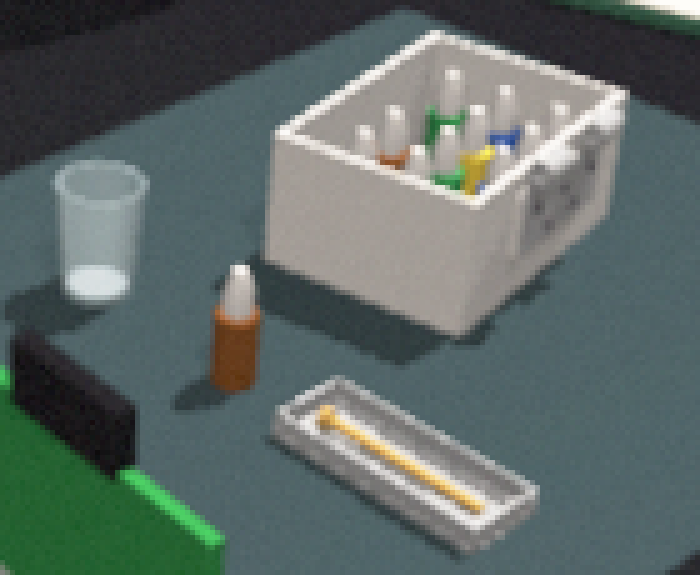

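Run:
```python
from h import *
d=load('top0'); s=load('scene0')
I=d['frame'].astype(int)
R,G,B=I[...,0],I[...,1],I[...,2]
m=((B>R+60)&(B>G+50)); m[:225]=0;m[260:]=0;m[:,:265]=0;m[:,345:]=0
ys,xs=np.nonzero(m); print('lid blue px',xs.min(),xs.max(),len(xs))
# lid top edge: ends
hi=(B>180)&m; 
rc=cv2.minAreaRect(np.c_[xs,ys].astype(np.float32)); print(rc)
# approximate top-edge centreline ends
y2,x2=np.nonzero(hi); p=np.polyfit(x2,y2,1); print(len(x2),p,x2.min(),x2.max())
e=[[x2.min(),np.polyval(p,x2.min())],[x2.max(),np.polyval(p,x2.max())]]
P=plane(d,e,166); print('lid ends',P.round(1),np.linalg.norm(P[0]-P[1]),P.mean(0))
# tab
mb=(I.sum(2)<110); mb[:234]=0;mb[247:]=0;mb[:,:285]=0;mb[:,325:]=0
y3,x3=np.nonzero(mb); rb=cv2.minAreaRect(np.c_[x3,y3].astype(np.float32)); print('tab',rb,plane(d,[rb[0]],194))
# rim of box
cs=[(100+45/3.2,130+240/3.2),(100+238/3.2,130+215/3.2),(100+262/3.2-4,130+357/3.2-2),(100+52/3.2,130+382/3.2)]
print('box rim',plane(d,cs,85).round(1))
ks=[(100+103/3.2,130+216/3.2),(100+171/3.2,130+207/3.2)]
print('kn',plane(d,ks,97).round(1), plane(d,ks,97).mean(0))
ks=[(290+560/5,160+157/5),(290+605/5,160+122/5)]
print('kn scene',plane(s,ks,94).round(1))
```

```text
lid blue px 271 337 214
((304.2310485839844, 242.67503356933594), (6.1828436851501465, 66.74737548828125), 82.14668273925781)
102 [-1.36508867e-01  2.83011392e+02] 272 337
lid ends [[ 466.3 -153.5  166. ]
 [ 492.2 -329.3  166. ]] 177.73021300980054 [ 479.26893711 -241.37502633  166.        ]
tab ((303.1899719238281, 241.32998657226562), (4.949747562408447, 37.33523941040039), 81.8698959350586) [[ 476.41466693 -235.40795293  194.        ]]
box rim [[588.2 305.1  85. ]
 [613.6 132.4  85. ]
 [489.6 116.1  85. ]
 [459.7 289.3  85. ]]
kn [[608.6 250.7  97. ]
 [617.6 190.3  97. ]] [613.10279516 220.48253057  97.        ]
kn scene [[622.1 196.2  94. ]
 [613.6 250.4  94. ]]
```

```bash
cat >> h.py <<'E'
def Rt(yaw,flip=False):
    a=np.radians(yaw); y=np.array([np.cos(a),np.sin(a),0]); y=-y if flip else y
    z=np.array([0,0,-1.]); return np.c_[np.cross(y,z),y,z]
E
python3 - <<'E'
from h import *
for f in(0,1):
    for nm,P in dict(look=(613,110 if not f else 330,250),look2=(613,110 if not f else 330,180),rackhi=(478,-238,300),rack=(478,-238,161),liftr=(478,-238,290),boxhi=(615,220,310),box=(615,220,227)).items():
        q=r.inverse_kinematics(np.array(P,float),Rt(8.4,f)); print(f,nm,None if q is None else np.round(q,0))
d=load('top0')
print(plane(d,[[302,205],[299,202],[305,141]],150).round())
E
```

```text
0 look [-47.  18.  42.  87. -12.  79.   4.]
0 look2 [-46.  20.  40.  93. -14.  72.   5.]
0 rackhi [-32.   4.  57.  95.  -3.  83.  34.]
0 rack [-30.  12.  58. 107. -11.  67.  41.]
0 liftr [-32.   4.  57.  96.  -3.  82.  34.]
0 boxhi [-51.  20.  38.  77. -12.  87.  -6.]
0 box [-52.  22.  38.  85. -14.  78.  -5.]
1 look [  6.  37. -63.  72.  32.  90. 137.]
1 look2 [  7.  40. -63.  77.  35.  83. 135.]
1 rackhi [ -43.    5.   70.   95.   -5.   83. -144.]
1 rack [ -38.   17.   71.  107.  -17.   68. -134.]
1 liftr [ -43.    5.   70.   96.   -5.   82. -144.]
1 boxhi [ 18.  30. -63.  73.  26.  92. 148.]
1 box [ 19.  32. -63.  81.  28.  84. 146.]
[[ 582. -236.  150.]
 [ 591. -227.  150.]
 [ 769. -244.  150.]]
```

Run:
```python
from h import *
r.goto(np.array([613.,135,190]),Rt(8.4))
d=snap('wrist','w1'); s=r.state(); print(s['time'],s['position'],ray(d,[280,210])[0], proj(d,[[613,220,89]]))
```

```text
2.6417 [612.76569543 136.39951782 189.91530558] [601.02143671 210.19024571 351.16907166] [[299.28580386 111.2681055 ]]
```

View pics/w1.png

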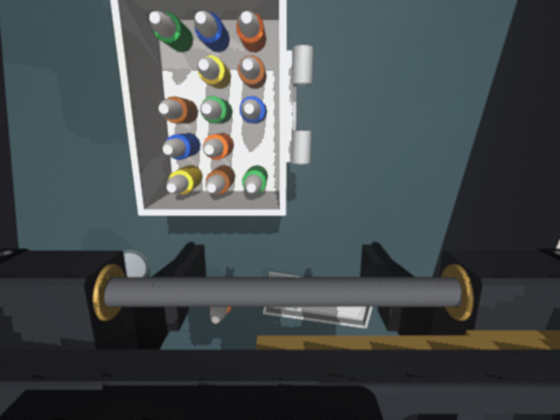

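Run:
```python
from h import *
d=load('w1'); I=d['frame']; g=cv2.cvtColor(I,cv2.COLOR_RGB2GRAY)
c=cv2.resize(g[35:225,255:325],None,fx=3,fy=3,interpolation=0); cv2.imwrite('pics/c4.png',c)
print(g[64,275:325]);print(g[147,275:325]); print(g[30:100,305]);print(g[115:175,305])
print(g[213,120:150],g[195:225,200],g[195:225,270])
```

```text
[164 164 164 173 206 230 237 237 237 237 237 237 237 237 238 234 198 146
 133 148 164 176 187 196 205 212 218 220 221 218 214 209 201 191 180 166
 146 118  99  95  94  95  96  96  96  96  95  96  95  96]
[169 161 160 167 193 227 237 238 237 237 237 238 232 205 170 153 133 130
 143 160 176 187 196 204 210 216 219 219 218 214 206 197 184 170 151 122
  99  94  94  95  94  94  93  94  94  93  94  94  94  94]
[ 96  96  97  96  96  97  97  96  96  97  97  97  95  96 124 173 208 219
 219 217 218 218 218 217 218 217 216 217 217 216 216 215 215 214 214 214
 213 212 213 213 213 212 212 211 211 210 210 210 209 209 210 203 177 139
 111 100  99  98  98  98  98  99 100  98  98  99  99  97 100  98]
[ 98  97  97  97  98  96  98  97  97  97  98  98  98  96 100 133 183 208
 211 210 210 210 209 210 210 210 209 208 208 208 207 206 206 205 205 206
 204 203 204 201 202 202 200 200 199 200 199 190 158 118  97  93  94  94
  94  93  94  93  94  94]
[ 85  85  86  86  86  86  85  86  85  86  86  86  87  86  86  83  87 132
 199 236 240 240 239 239 239 240 239 239 239 239] [142 142 141 141 141 141 139 142 140 141 140 140 138 152 192 228 237 238
 239 232 172  97  61  60  61  61  62  60  61  63] [142 142 141 141 142 141 142 141 142 142 141 140 139 153 192 228 236 238
 239 231 172  96  63  59  62  62  64  62  63  63]
```

View pics/c4.png

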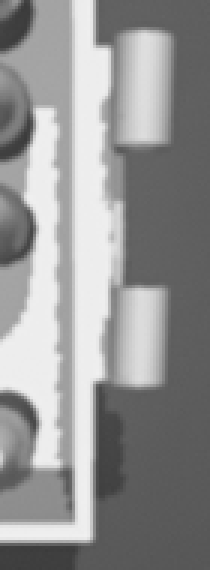

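Run:
```python
from h import *
d=load('w1')
o=plane(d,[[302.3,44.7],[300.2,163.2]],97); print(o,np.linalg.norm(o[0]-o[1]),o.mean(0))
# right tangent line
a=plane(d,[[311.7,64],[310,147]],89+0.); v=a[0]-a[1]; v/=np.linalg.norm(v); print(a,np.degrees(np.arctan2(-v[0],v[1])))
# more careful: subpixel edges via scan of rows
g=cv2.cvtColor(d['frame'],cv2.COLOR_RGB2GRAY).astype(float)
pts=[]
for y in list(range(50,80))+list(range(134,160)):
    row=g[y,303:320]; gr=-(row[1:]-row[:-1]); k=np.argmax(gr); w=gr[k-1:k+2]; pts.append((303+k+.5+ (w[2]-w[0])/w.sum(),y))
pts=np.array(pts); p=np.polyfit(pts[:,1],pts[:,0],1); print(p,np.std(np.polyval(p,pts[:,1])-pts[:,0]))
a=plane(d,[[np.polyval(p,y),y] for y in(50,160)],89+.6); v=(a[0]-a[1])/np.linalg.norm(a[0]-a[1]); yaw=np.degrees(np.arctan2(-v[0],v[1]));print('tangent yaw',yaw,a)
# rim outer right edge
pts=[]
for y in list(range(170,205)):
    row=g[y,275:300]; gr=-(row[1:]-row[:-1]); k=np.argmax(gr); w=gr[max(k-1,0):k+2]; pts.append((275+k+.5+(w[2]-w[0])/w.sum(),y))
for y in list(range(5,40)):
    row=g[y,275:300]; gr=-(row[1:]-row[:-1]); k=np.argmax(gr); w=gr[max(k-1,0):k+2]; pts.append((275+k+.5+(w[2]-w[0])/w.sum(),y))
pts=np.array(pts); p2=np.polyfit(pts[:,1],pts[:,0],1); print(p2,np.std(np.polyval(p2,pts[:,1])-pts[:,0]))
b=plane(d,[[np.polyval(p2,y),y] for y in(5,205)],85); v2=(b[0]-b[1])/np.linalg.norm(b[0]-b[1]); print('rim yaw',np.degrees(np.arctan2(-v2[0],v2[1])),b)
n=np.array([v2[1],-v2[0],0]); n*=np.sign(n[0])
print('tangent-to-rim distance (expect 77.5+8-65=20.5):',(a.mean(0)-b[0])@n)
u=np.array([v[1],-v[0],0]); print('axis mid', a.mean(0)-8*u, 'y via outer ends')
c=a.mean(0)-8*u; c=c+v*((o.mean(0)-c)@v); print('hinge est',c)
e=plane(d,[[287.0,213.5+1]],85); print('corner',e, (e-c)@v, (e-c)@u)
```

```text
[[607.27339296 265.73594027  97.        ]
 [619.83852695 180.51691462  97.        ]] 86.1403791755379 [613.55595996 223.12642745  97.        ]
[[616.77378207 255.39934474  89.        ]
 [626.19686672 193.79755273  89.        ]] 8.696988022018477
[-2.27554655e-02  3.12954804e+02] 0.15586366262031215
tangent yaw 8.545168485830937 [[615.14598879 264.85562795  89.6       ]
 [627.39058151 183.36465457  89.6       ]]
[-3.71575644e-03  2.86343269e+02] 0.051815512131740286
rim yaw 8.47763609437013 [[591.46960683 292.83800432  85.        ]
 [614.05113205 141.33699898  85.        ]]
tangent-to-rim distance (expect 77.5+8-65=20.5): 19.340989778719905
axis mid [613.35709289 222.9214289   89.6       ] y via outer ends
hinge est [613.33136122 223.0926799   89.6       ]
corner [[616.59171385 132.9741421   85.        ]] [-89.60258749] [-10.16646788]
```

Run:
```python
from h import *
print(r.state()['position'])
r.goto(np.array([485.,-320,260]),Rt(8.4))
s=r.state(); print(s['time'],s['position'],s['tool_rot'].round(4) if hasattr(s['tool_rot'],'round') else s['tool_rot'])
d=snap('wrist','w2');print(r.state()['position'],ray(d,[280,210])[0],proj(d,[[478,-240,166]]))
```

```text
[612.76569543 136.39951782 189.91530558]
4.3833 [ 485.96784649 -318.71551773  259.71206268] [[-1.482e-01  9.890e-01 -3.000e-04]
 [ 9.890e-01  1.482e-01  3.000e-04]
 [ 4.000e-04 -2.000e-04 -1.000e+00]]
[ 485.91738914 -318.70060843  259.68391092] [ 474.27430662 -245.07060899  420.98455777] [[288.25142201 115.64370982]]
```

View pics/w2.png

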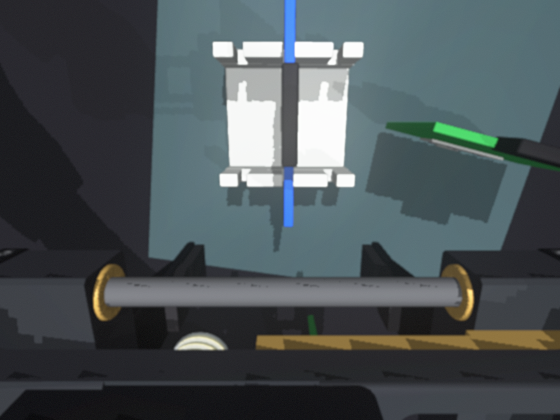

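```bash
cat > lidm.py <<'E'
from h import *
def sub(row,o,sg):
    gr=sg*(row[1:]-row[:-1]); k=int(np.argmax(gr)); w=gr[max(k-1,0):k+2].clip(0)
    return o+k+.5+((w[2]-w[0])/w.sum() if len(w)==3 else 0)
E
python3 - <<'E'
from lidm import *
d=load('w2'); I=d['frame'].astype(float); g=I.sum(2)/3
# tab side edges
L=np.array([(sub(g[y,272:292],272,-1),y) for y in range(72,160)]);Rr=np.array([(sub(g[y,288:308],288,1),y) for y in range(72,160)])
for n,q in(('L',L),('R',Rr)):
    p=np.polyfit(q[:,1],q[:,0],1); res=np.polyval(p,q[:,1])-q[:,0]; k=abs(res)<1; p=np.polyfit(q[k,1],q[k,0],1); print(n,p,k.sum())
    if n=='L': pl=p
    else: pr=p
m=(pl+pr)/2
a=plane(d,[[np.polyval(m,y),y] for y in(72,160)],194); v=(a[0]-a[1])/np.linalg.norm(a[0]-a[1]); print('tab yaw',np.degrees(np.arctan2(-v[0],v[1])),a)
print('thick',plane(d,[[np.polyval(pl,115),115],[np.polyval(pr,115),115]],194))
print(g[55:75,289].round(),g[155:180,289].round())
B=I[...,2]-I[...,0]; print(B[160:175,289].round(),B[218:235,289].round(),B[50:75,289].round())
e=plane(d,[[289,0]],166)
for y in(62.5,63.5,166.5,167.5): print(y,plane(d,[[290,y]],194))
print(plane(d,[[288.5,226]],166))
# blue part edges below tab
q=np.array([(sub(B[y,275:289],275,1),sub(B[y,287:305],287,-1),y) for y in range(195,222)]);print(q[::5])
q=np.array([(sub(B[y,275:292],275,1),sub(B[y,287:305],287,-1),y) for y in range(2,40)]);print(q[::5])
E
```

```text
L [-9.58935092e-04  2.81092448e+02] 86
R [-2.02058381e-02  3.00018237e+02] 88
tab yaw 8.223249245845441 [[ 474.34952977 -212.92100023  194.        ]
 [ 482.67536964 -270.53271959  194.        ]]
thick [[ 472.57189634 -240.8801478   194.        ]
 [ 483.96156191 -239.1716973   194.        ]]
[161. 161. 162. 161. 163. 163. 158. 133.  95.  79.  83.  84.  85.  85.
  85.  85.  86.  86.  84.  85.] [ 84.  86.  85.  84.  83.  84.  83.  83.  82.  80.  78.  88. 104. 114.
 115. 113. 115. 114. 114. 112. 112. 112. 112. 112. 122.]
[ 3.  3.  4.  3.  2.  7. 36. 75. 94. 98. 98. 97. 98. 98. 98.] [177. 177. 179. 176. 178. 179. 180. 180. 149.  75.  34.  29.  31.  32.
  31.  31.  31.] [167. 166. 166. 164. 165. 166. 165. 165. 166. 164. 166. 169. 133.  50.
   8.   2.   6.   6.   6.   5.   6.   6.   5.   6.   4.]
62.5 [[ 473.58936006 -207.17116175  194.        ]]
63.5 [[ 473.68305456 -207.77019884  194.        ]]
166.5 [[ 484.19934692 -275.0062621   194.        ]]
167.5 [[ 484.31061424 -275.71765128  194.        ]]
[[ 491.9920208  -328.96667477  166.        ]]
[[283.17114094 293.28       195.        ]
 [283.19333333 293.31045752 200.        ]
 [283.18666667 293.26510067 205.        ]
 [283.18831169 293.1884058  210.        ]
 [283.18627451 292.84558824 215.        ]
 [283.15562914 292.82608696 220.        ]]
[[284.125      295.40647482   2.        ]
 [284.12686567 295.37769784   7.        ]
 [284.11363636 295.24637681  12.        ]
 [283.8649635  295.22857143  17.        ]
 [283.84306569 295.17647059  22.        ]
 [283.84057971 295.14925373  27.        ]
 [283.82116788 295.2080292   32.        ]
 [283.74647887 295.20212766  37.        ]]
```

```bash
cat >> h.py <<'E'
def line(P,R,rate=150,tol=.3,n=3):
    P=np.array(P,float); c=P.copy()
    for i in range(n):
        r.servo_line(c,R,rate=rate if i==0 else 40); s=r.state(); e=P-s['position']
        if np.linalg.norm(e)<tol: break
        c=c+e
    return c,s
E
python3 - <<'E'
from h import *
R=Rt(8.4)
r.open_gripper()
r.goto(np.array([478.5,-240.7,235]),R)
c,s=line([478.5,-240.7,162],R,rate=80); print(c,s['position'],s['ft_force'],s['time'])
r.gripper_close(40); s=r.state(); print(s['position'],s['opening'],s['opening']*87,s['ft_force'],s['moment'],s['time'])
snap('scene','s1')
E
python3 -c "
import cv2
s=cv2.imread('pics/s1.png');cv2.imwrite('pics/c5.png',cv2.resize(s[150:300,180:360],None,fx=4,fy=4,interpolation=3))"
```

```text
[ 478.34721276 -240.75927219  161.759555  ] [ 478.3651872  -240.80334945  161.83290821] [-0.37489022  0.27309578  0.27329654] 6.675
[ 478.50473038 -240.72219243  161.77179838] 0.1329053397324963 11.562764556727178 [ 1.26463647  0.13753142 -0.28551784] [-0.11240012 -0.25566518 -0.01878936] 7.8667
```

View pics/c5.png

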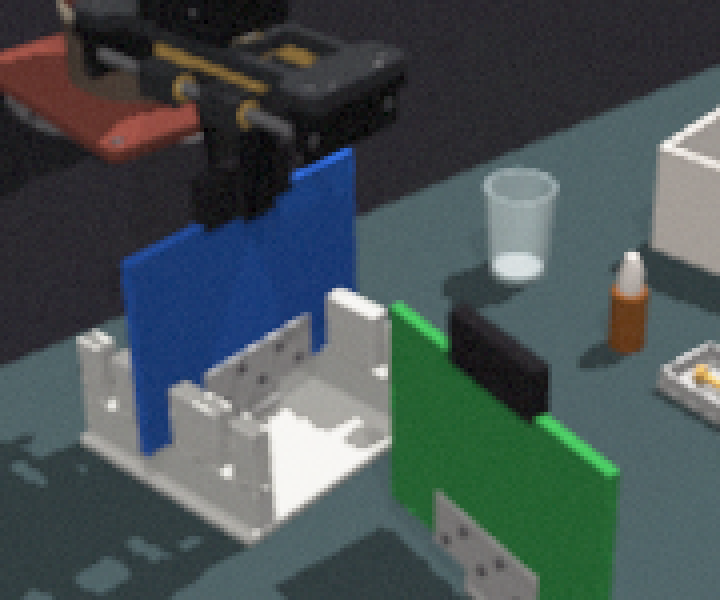

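```bash
python3 - <<'E'
from h import *
R=Rt(8.45)
r.servo_line(np.array([478.5,-240.7,290]),R,rate=90); s=r.state();print(s['position'],s['ft_force'],s['moment'],s['opening'],s['time'])
r.servo_line(np.array([613.8,223.,280]),R,rate=180)
c,s=line([613.8,223.,272],R,rate=60); print(c,s['position'],s['ft_force'],s['moment'],s['opening'],s['time'])
snap('scene','s2');snap('wrist','w3');snap('top','t2')
E
python3 -c "
import cv2
s=cv2.imread('pics/s2.png');cv2.imwrite('pics/c6.png',cv2.resize(s[90:240,310:460],None,fx=4,fy=4,interpolation=3))"
```

```text
[ 478.24005935 -240.59431143  289.51202717] [-0.59249806  0.26520861 -3.61037558] [-0.10822704  0.11214133 -0.02319733] 0.13543420664986483 9.4917
[613.87789103 223.01914678 272.0534721 ] [613.59757484 222.9627344  271.74513408] [-0.40269245 -0.84943334 -3.36137227] [-0.10185497 -0.04227303  0.02703605] 0.1341429424284272 13.1083
```

View pics/c6.png

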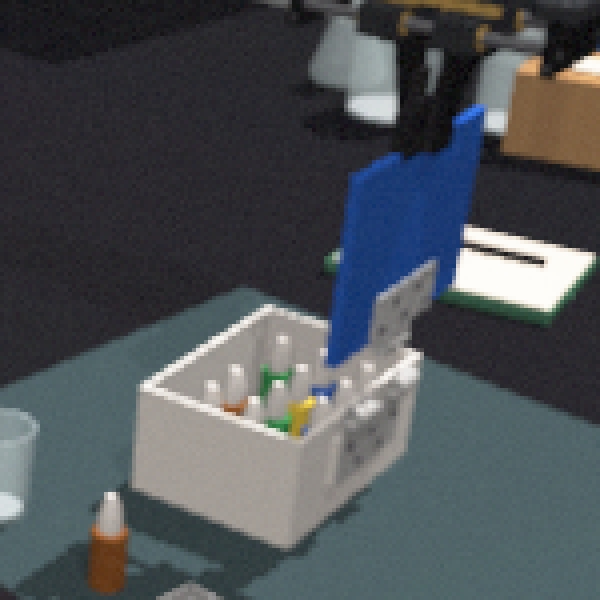

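View pics/w3.png

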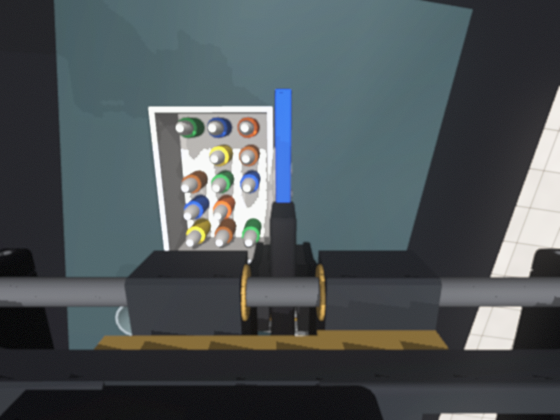

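```bash
cat >> h.py <<'E'
def lidpts(O,yaw):
    a=np.radians(yaw); X=np.array([np.cos(a),np.sin(a),0]);Y=np.array([-np.sin(a),np.cos(a),0]);Z=np.array([0,0,1.])
    f=lambda x,y,z:np.array(O)+x*X+y*Y+z*Z
    return dict(tr=f(4,-90,143),tl=f(4,90,143),br=f(4,-90,13),bl=f(4,90,13),lf_tr=f(6.5,-43.5,47),lf_tl=f(6.5,43.5,47),kr=f(8,-14.5,0),kl=f(8,14.5,0),krb=f(0,-14.5,-8),klb=f(0,14.5,-8))
def boxpts(H,yaw):
    a=np.radians(yaw); X=np.array([np.cos(a),np.sin(a),0]);Y=np.array([-np.sin(a),np.cos(a),0]);Z=np.array([0,0,1.])
    f=lambda x,y,z:np.array(H)+x*X+y*Y+z*Z
    return dict(rimR=f(-12.5,-90,-4),rimL=f(-12.5,90,-4),kRo=f(8,-43.5,0),kRi=f(8,-17.5,0),kLi=f(8,17.5,0),kLo=f(8,43.5,0))
def draw(tag,out,pts,x0,x1,y0,y1,k):
    d=load(tag); b=cv2.cvtColor(d['frame'],cv2.COLOR_RGB2BGR)[y0:y1,x0:x1]; b=cv2.resize(b,None,fx=k,fy=k,interpolation=cv2.INTER_CUBIC)
    for n,P in pts.items():
        u=proj(d,P)[0]; print(n,u.round(1),end=' '); q=((u+.5-[x0,y0])*k).astype(int)
        cv2.drawMarker(b,tuple(map(int,q)),(0,0,255) if n[0] in'tbl' else (0,255,255),cv2.MARKER_CROSS,9,1)
    cv2.imwrite(f'pics/{out}.png',b); print()
E
python3 - <<'E'
from h import *
O=[613.6,223,271.75-138.8]
draw('s2','o1',{**lidpts(O,8.45),**boxpts([613.6,223.1,89],8.5)},370,440,110,210,6)
E
```

```text
tr [400.3 134.5] tl [431.8 116.4] br [393.3 182.2] bl [423.8 160.6] lf_tr [404.5 164.8] lf_tl [419.3 154.7] kr [407.5 177.4] kl [412.4 173.8] krb [404.4 179.2] klb [409.3 175.6] rimR [384.9 200.7] rimL [415.1 178. ] kRo [400.2 195.5] kRi [404.7 192. ] kLi [410.5 187.6] kLo [414.6 184.4]
```

View pics/o1.png

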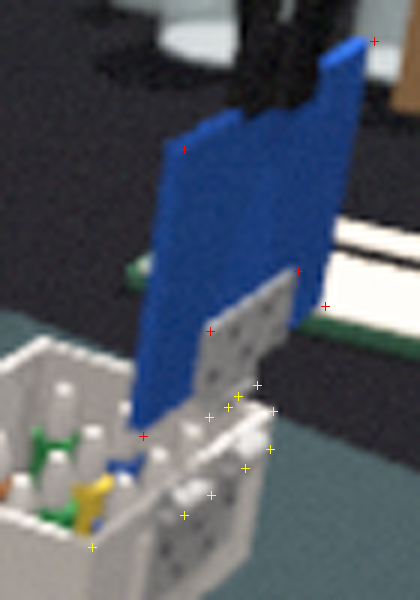

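Run:
```python
from lidm import *
d=load('w3'); I=d['frame'].astype(float); B=I[...,2]-I[...,0]; g=I.sum(2)/3
yaw=8.45; a=np.radians(yaw); X=np.array([np.cos(a),np.sin(a),0]);Y=np.array([-np.sin(a),np.cos(a),0])
q=np.array([(sub(B[y,266:284],266,1),sub(B[y,282:300],282,-1),y) for y in range(95,195)])
print(q[::12])
zt=271.75-138.8+143
H=np.array([613.6,223.1,89])
for lo in(0,50):
  k=slice(lo,lo+50); row=q[k,2].mean(); m=[[np.median(q[k,0]),row],[np.median(q[k,1]),row]]; P=plane(d,m,zt); print('lid edges in hinge x', (P-H)@X, (P-H)@Y)
pl=np.polyfit(q[:,2],q[:,1],1);P=plane(d,[[np.polyval(pl,y),y] for y in(95,195)],zt);v=P[0]-P[1];print('lid yaw R edge',np.degrees(np.arctan2(-v[0],v[1])))
pl=np.polyfit(q[:,2],q[:,0],1);P=plane(d,[[np.polyval(pl,y),y] for y in(95,195)],zt);v=P[0]-P[1];print('lid yaw L edge',np.degrees(np.arctan2(-v[0],v[1])))
print(B[84:96,283].round()); 
P=plane(d,[[283,sub(B[80:100,283],80,1)]],zt); print('lid far end',(P-H)@Y)
# box far rim edge & right rim edge
cols=range(160,264); r1=np.array([(x,sub(g[98:110,x],98,1)) for x in cols]); P=plane(d,r1,85); print('rim far y',np.median((P-H)@Y), 'slope',np.polyfit((P-H)@X,(P-H)@Y,1))
rr=np.array([(sub(g[y,262:280],262,-1),y) for y in range(112,130)]); P=plane(d,rr,85); print(rr[::5],'rim right x',(P-H)@X)
```

```text
[[274.45862069 290.81617647  95.        ]
 [274.38050314 290.7962963  107.        ]
 [274.44674556 290.7919708  119.        ]
 [274.48224852 290.67777778 131.        ]
 [274.55031447 290.62781955 143.        ]
 [275.26623377 290.46183206 155.        ]
 [275.28064516 290.25609756 167.        ]
 [275.40566038 289.83333333 179.        ]
 [275.47515528 289.83070866 191.        ]]
lid edges in hinge x [-4.48474512  3.32796415] [75.42560532 75.42679603]
lid edges in hinge x [-4.21958383  3.26257218] [51.43782209 51.43803712]
lid yaw R edge 8.244562045109731
lid yaw L edge 8.896405494932088
[ 31.  30.  29.  36.  85. 157. 177. 177. 175. 175. 177. 177.]
lid far end [89.41396307]
rim far y 90.30370505807234 slope [3.05958186e-03 9.05967983e+01]
[[272.3286385  112.        ]
 [272.33758701 117.        ]
 [272.34792627 122.        ]
 [272.43925234 127.        ]] rim right x [-11.33112826 -11.34468343 -11.32408031 -11.33579932 -11.35570063
 -11.36631892 -11.35945488 -11.37935219 -11.39532724 -11.38361033
 -11.40032426 -11.38990813 -11.40963861 -11.41730356 -11.38767541
 -11.34818522 -11.29736842 -11.30638602]
```

Run:
```python
from h import *
R=Rt(8.45); a=np.radians(8.45); X=np.array([np.cos(a),np.sin(a),0]);Y=np.array([-np.sin(a),np.cos(a),0])
T=np.array([613.6,223.0,0])+1.0*X+0.9*Y; print(T)
T[2]=89+138.8+19
c,s=line(T,R,rate=50); print(c,s['position'],s['ft_force'],s['moment'],s['time'])
snap('scene','s3')
O=s['position']-[0,0,138.8]
draw('s3','o2',{},385,435,120,210,8)
```

```text
[614.45689283 224.0371763    0.        ]
[614.45689283 224.0371763  246.8       ] [614.4644284  223.99799618 246.78207412] [-0.07525442  0.39752149 -3.56707986] [-0.09583462  0.02665333 -0.0216081 ] 13.9083
```

View pics/o2.png

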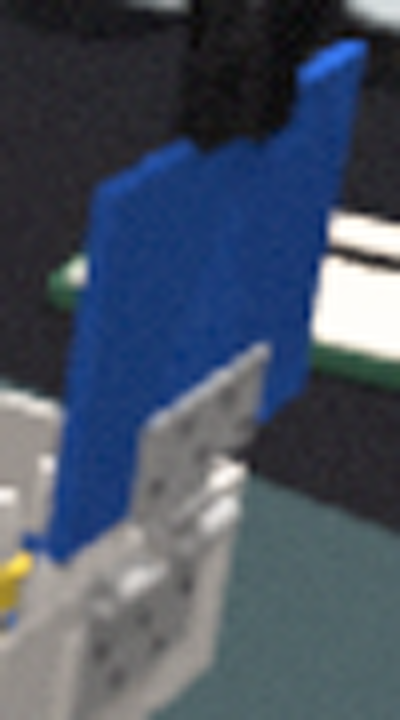

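Run:
```python
from h import *
R=Rt(8.45); s=r.state(); f0=np.array(s['ft_force']); m0=np.array(s['moment']); c=np.array([614.457,224.037,246.8])
for z in np.arange(244.8,227.7,-2.0):
    c[2]=z; r.servo_line(c,R,rate=25); s=r.state(); df=s['ft_force']-f0
    print(round(s['position'][2],1),df.round(1),(s['moment']-m0).round(2),round(s['time'],2))
    if np.linalg.norm(df)>5: print('contact');break
snap('scene','s4');snap('wrist','w4')
draw('s4','o3',{},385,435,130,215,8)
```

```text
244.8 [-0.8  0.5  0.5] [ 0.02 -0.04 -0.  ] 14.21
242.6 [-0.5  0.7 -0.4] [ 0.02 -0.04 -0.04] 14.46
240.6 [-0.8  0.5  0.6] [ 0.01 -0.01 -0.02] 14.71
238.6 [-1.5 -0.2  0.6] [-0.02  0.05 -0.  ] 14.96
236.7 [-1.3  0.3 -0.4] [ 0.06 -0.01  0.01] 15.21
234.6 [-1.4 -0.3  0.5] [-0.02  0.02  0.01] 15.46
232.6 [-0.9  0.3  0.3] [-0.05 -0.    0.02] 15.71
230.6 [-1.   2.5  0. ] [0.03 0.01 0.01] 15.96
228.7 [-0.5  1.   0.4] [-0.07 -0.03 -0.03] 16.21
```

View pics/o3.png

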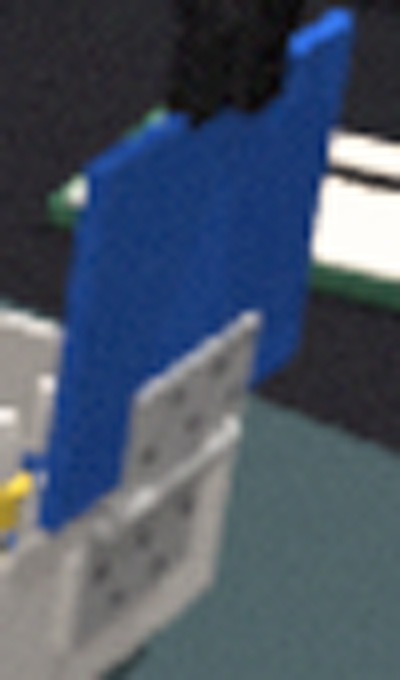

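```bash
cat > probe.py <<'E'
from h import *
R=Rt(8.45); a=np.radians(8.45); X=np.array([np.cos(a),np.sin(a),0]);Y=np.array([-np.sin(a),np.cos(a),0])
def rd(n=4):
    L=[]
    for i in range(n): r.hold(.02); s=r.state(); L.append(np.r_[s['ft_force'],s['moment'],s['position']])
    return np.mean(L,0)
def probe(c0,D,mx,b,step=.5,f=2.5):
    out=[]
    for i in range(1,int(mx/step)+1):
        r.servo_line(c0+D*step*i,R,rate=20); v=rd(); F=(v[:3]-b[:3])@D; M=np.cross(np.array([0,0,1.]),D)@(v[3:6]-b[3:6]); p=v[6:]
        out.append((round((p-b[6:])@D,2),round(F,1),round(M,2)))
        if F<-f or abs(M)>.35: break
    print(D.round(2),out); r.servo_line(c0,R,rate=30)
    return p
E
python3 - <<'E'
from probe import *
c0=np.array([614.457,224.037,227.6]); r.servo_line(c0,R,rate=25); b=rd(); print(b.round(2))
pm=probe(c0,-Y,5,b); print(pm)
pp=probe(c0,Y,5,b); print(pp, r.state()['time'])
E
```

```text
[ 3.3000e-01 -1.6000e-01 -3.5400e+00 -1.1000e-01  5.0000e-02  1.0000e-02
  6.1443e+02  2.2404e+02  2.2756e+02]
[ 0.15 -0.99 -0.  ] [(np.float64(0.58), np.float64(-0.1), np.float64(0.03)), (np.float64(1.05), np.float64(-0.4), np.float64(0.0)), (np.float64(1.55), np.float64(-0.2), np.float64(-0.01)), (np.float64(2.06), np.float64(-0.4), np.float64(0.01)), (np.float64(2.55), np.float64(-0.1), np.float64(0.0)), (np.float64(3.04), np.float64(-0.6), np.float64(0.02)), (np.float64(3.53), np.float64(-0.8), np.float64(0.03)), (np.float64(3.85), np.float64(-0.9), np.float64(0.25)), (np.float64(4.23), np.float64(-1.8), np.float64(0.58))]
[615.08069426 219.86578495 227.63608844]
[-0.15  0.99  0.  ] [(np.float64(0.35), np.float64(0.0), np.float64(-0.01)), (np.float64(1.0), np.float64(0.1), np.float64(-0.02)), (np.float64(1.54), np.float64(-0.1), np.float64(-0.01)), (np.float64(2.04), np.float64(0.3), np.float64(0.0)), (np.float64(2.5), np.float64(-0.0), np.float64(-0.0)), (np.float64(2.82), np.float64(-0.7), np.float64(0.25)), (np.float64(3.2), np.float64(-1.5), np.float64(0.6))]
[614.02665005 227.22123641 227.64856306] 22.2583
```

Run:
```python
from probe import *
c0=np.array([614.457,224.037,227.8])-0.52*Y; r.servo_line(c0,R,rate=25); b=rd(); print(b.round(2))
c1=c0-3.2*X; r.servo_line(c1,R,rate=25); v=rd(); print('at -3.2', (v-b)[:6].round(2))
b1=v
p=probe(c1,-X,4.5,b1,step=.4); print((p-b[6:])@X, r.state()['time'])
r.servo_line(c0,R,rate=25)
v=rd(); print(v.round(2), r.state()['time'])
```

```text
[-1.0000e-01  2.3000e-01 -4.0500e+00 -8.0000e-02  3.0000e-02 -1.0000e-02
  6.1450e+02  2.2369e+02  2.2780e+02]
at -3.2 [0.39 0.08 0.44 0.01 0.   0.03]
[-0.99 -0.15 -0.  ] [(np.float64(0.29), np.float64(0.4), np.float64(0.02)), (np.float64(0.71), np.float64(0.3), np.float64(0.0)), (np.float64(1.11), np.float64(0.0), np.float64(-0.01)), (np.float64(1.52), np.float64(0.0), np.float64(-0.02)), (np.float64(1.91), np.float64(0.2), np.float64(0.02)), (np.float64(2.3), np.float64(0.8), np.float64(0.01)), (np.float64(2.64), np.float64(-0.4), np.float64(0.13)), (np.float64(2.98), np.float64(-1.0), np.float64(0.3)), (np.float64(3.34), np.float64(-1.1), np.float64(0.57))]
-6.633985408282221 26.0333
[-1.3000e-01  4.6000e-01 -3.3400e+00 -9.0000e-02  4.0000e-02 -3.0000e-02
  6.1455e+02  2.2346e+02  2.2770e+02] 26.375
```

Run:
```python
from probe import *
T=np.array([614.457,224.037,227.8])-0.54*Y-0.2*X
c,s=line(T,R,rate=25,tol=.15,n=4); print(T,s['position'],s['ft_force'],s['moment'],s['opening'],s['time'])
print(np.array(s['tool_rot']).round(4))
snap('scene','s5');snap('wrist','w5');snap('top','t5')
O=s['position']-[0,0,138.8]
draw('s5','o5',{**lidpts(O,8.45),**boxpts(O,8.45)},375,440,125,215,6)
```

```text
[614.33852209 223.47347273 227.8       ] [614.26165142 223.49210021 227.8212582 ] [ 0.26508656  0.39573845 -3.2441199 ] [-0.11727074  0.02207916  0.04500686] 0.12986935160720717 26.625
[[-1.470e-01  9.891e-01 -1.000e-04]
 [ 9.891e-01  1.470e-01  1.000e-04]
 [ 1.000e-04 -1.000e-04 -1.000e+00]]
tr [398.2 151.3] tl [429.3 131.9] br [391.5 197.1] bl [421.6 174.5] lf_tr [402.5 179.9] lf_tl [417.1 169.3] kr [405.5 191.7] kl [410.3 188. ] krb [402.4 193.3] klb [407.2 189.6] rimR [385.1 200.8] rimL [415.4 178.1] kRo [400.5 195.5] kRi [405.  192.1] kLi [410.8 187.6] kLo [414.9 184.4]
```

View pics/o5.png

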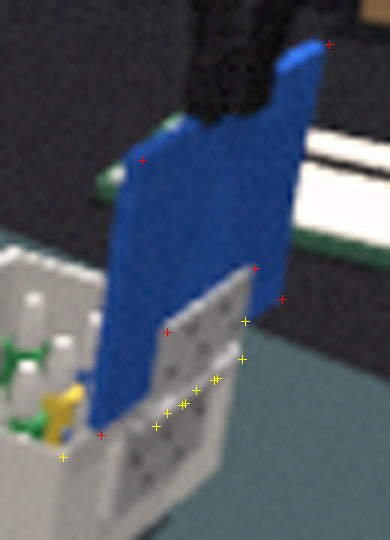

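View pics/w5.png

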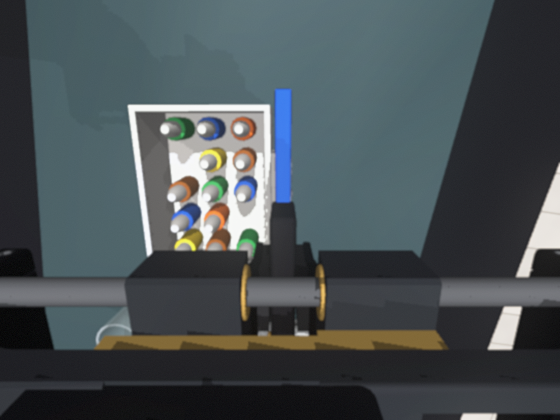

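View pics/s5.png

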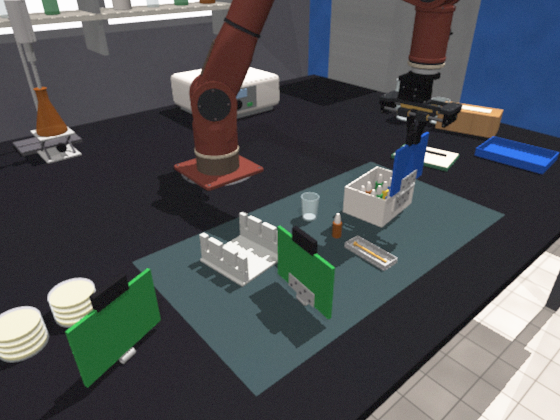

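Run:
```python
from lidm import *
yaw=8.45; a=np.radians(yaw); X=np.array([np.cos(a),np.sin(a),0]);Y=np.array([-np.sin(a),np.cos(a),0])
d=load('w5'); I=d['frame'].astype(float); B=I[...,2]-I[...,0]; g=I.sum(2)/3
H=np.array([614.26,223.49,89.]); zt=89+143
P=plane(d,[[283,sub(B[80:100,283],80,1)]],zt); print('lid end y',(P-H)@Y)
q=np.array([(sub(B[y,266:284],266,1),sub(B[y,282:300],282,-1),y) for y in range(95,195,10)])
for k in(0,1): print('lid edge x',((plane(d,q[:,[k,2]],zt)-H)@X).round(2))
r1=np.array([(x,sub(g[96:112,x],96,1)) for x in range(145,262)]); print('rim y',np.median((plane(d,r1,85)-H)@Y))
rr=np.array([(sub(g[y,260:276],260,-1),y) for y in range(112,126)]); print('rim x',((plane(d,rr,85)-H)@X)[::4].round(2))
# scene: lid left side edge tilt vs predicted vertical line direction
s=load('s5'); J=s['frame'].astype(float); Bs=J[...,2]-J[...,0]
L=np.array([(sub(Bs[y,385:400],385,1),y) for y in range(156,192)]); p=np.polyfit(L[:,1],L[:,0],1); res=L[:,0]-np.polyval(p,L[:,1])
f=lambda z:H-4*X-90*Y+np.array([0,0,z]); u=proj(s,[f(30),f(130)]); print('edge slope',p[0],'std',res.std(),'vertical would be',(u[1,0]-u[0,0])/(u[1,1]-u[0,1]), 'x at 175',np.polyval(p,175), u[0,0]+(175-u[0,1])*(u[1,0]-u[0,0])/(u[1,1]-u[0,1]))
# beaker/dropper/dish motion
for A,Bq in(('scene0','s5'),('top0','t5')):
    D=np.abs(load(A)['frame'].astype(int)-load(Bq)['frame']).max(2)
    for n,bx in (dict(beaker=(298,190,322,225),dropper=(330,210,344,240),dish=(344,236,398,270)) if A=='scene0' else dict(dish=(210,160,232,206),dropper=(214,212,226,224))).items(): print(A,n,(D[bx[1]:bx[3],bx[0]:bx[2]]>40).sum())
```

```text
lid end y [89.51092496]
lid edge x [-4.39 -4.44 -4.48 -4.48 -4.51 -4.53 -4.21 -4.24 -4.23 -4.23]
lid edge x [3.25 3.28 3.3  3.29 3.29 3.32 3.27 3.22 3.28 3.31]
rim y 89.83685836441569
rim x [-12.47 -12.33 -12.36 -12.4 ]
edge slope -0.1633613379282656 std 0.6244075490811769 vertical would be -0.14306151976231152 x at 175 391.41115484593604 391.79426755589236
scene0 beaker 0
scene0 dropper 12
scene0 dish 254
top0 dish 269
top0 dropper 24
```

Run:
```python
import cv2,numpy as np
L=[cv2.resize(cv2.imread(f'pics/{n}.png')[150:270,185:245],None,fx=4,fy=4,interpolation=3) for n in('top0','t5')]
cv2.imwrite('pics/c9.png',np.hstack(L))
```

```text
(no output)
```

View pics/c9.png

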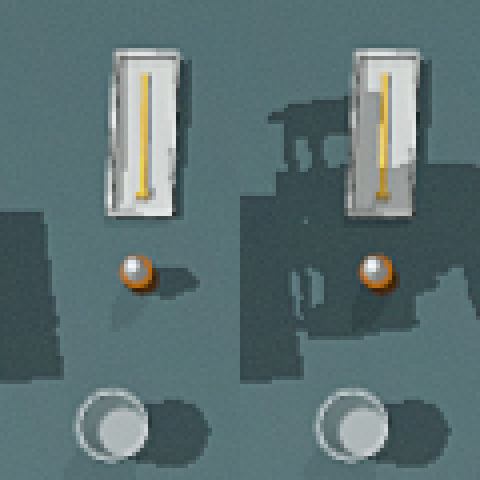

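The dish, dropper and beaker sit at the same pixels as before. Only the arm's shadow has changed. Handing in.

Run:
```python
from h import *
r.hold(.3); s=r.state(); print(s['position'],np.abs(s['dq']).max(),s['ft_force'],s['time'])
r.hand_in()
```

```text
[614.32728809 223.49831289 227.78731807] 0.09600245984548705 [-0.02343861  0.01638247 -4.15788527] 27.075
the job is handed in; nothing more can be done
```

I took the blue lid out of the rack by its black tab and lowered its knuckle into the gap between the box's two knuckles. The lid is upright with its steel leaf facing away from the box. I handed in at 27.1 s with the lid held still and its weight (about 4 N) in the gripper. No verdict was reported.

**Last checks:**
- **Along the pin holes:** light touches of about 2 N on both box knuckles found 6.15 mm of total play (6 mm expected). The lid was then centred between them.
- **Towards the box:** touching the wall lightly put the pin axis within about 0.3 mm of the hinge. In the wrist image, the lid's upper edge sat about 0.5 mm nearer the box than that, so there may be a tilt of about 0.2°.
- **Height:** this comes from the known 23 mm lid height in the rack plus the arm's own position reading. I did not measure it separately at the hinge.
- **Side-to-side lean:** the lid edge in the scene image differed from vertical by about 1°, but that edge fit was noisy. In the wrist image, the lid end matched the box rim to within 0.3 mm.
- **Other objects:** the beaker, dropper bottle and dish with the pin were at the same pixels as at the start. The picture comparison flagged changes at the dish and the dropper bottle; a close crop showed only the arm's shadow.

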